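# Load the orbital shaker: each flask into the clamp of its size

### The job

Load the orbital shaker for the next run: stand each of the four capped flasks in the steel clamp on the platform that is made for its size, upright and all the way down on the clamp's base plate. Keep the flasks upright and lower them in gently rather than dropping them, and leave the brown bottle and the beaker beside the work where they are.

Things in the scene. Friction and masses are not known exactly. Their poses are not given: they have to be found in the camera images.
- flask_50: The smallest of four capped conical flasks, off-white plastic, loose and upright on the bench: base 51 mm across (straight for 12 mm), a cone up to a 28 mm neck (8 mm long), then a blue ribbed screw cap 34 mm across, 28 mm high, flat-topped; 92 mm high in all. About 70 g, +-40 %. Lift it by the cap. Origin: centre of its underside; z up its axis; round, its yaw means nothing.
- flask_125: The second smallest of four capped conical flasks, off-white plastic, loose and upright on the bench: base 67 mm across (straight for 12 mm), a cone up to a 33 mm neck (8 mm long), then a blue ribbed screw cap 40 mm across, 28 mm high, flat-topped; 118 mm high in all. About 140 g, +-40 %. Lift it by the cap. Origin: centre of its underside; z up its axis; round, its yaw means nothing.
- flask_250: The second largest of four capped conical flasks, off-white plastic, loose and upright on the bench: base 85 mm across (straight for 12 mm), a cone up to a 38 mm neck (8 mm long), then a blue ribbed screw cap 45 mm across, 28 mm high, flat-topped; 145 mm high in all. About 240 g, +-40 %. Lift it by the cap. Origin: centre of its underside; z up its axis; round, its yaw means nothing.
- flask_500: The largest of four capped conical flasks, off-white plastic, loose and upright on the bench: base 105 mm across (straight for 12 mm), a cone up to a 42 mm neck (8 mm long), then a blue ribbed screw cap 48 mm across, 28 mm high, flat-topped; 178 mm high in all. About 400 g, +-40 %. Lift it by the cap. Origin: centre of its underside; z up its axis; round, its yaw means nothing.
- clamp_50: The smallest of four fixed steel flask clamps on the shaker: base plate 65 mm across, 3 mm thick; four rigid prongs at 45 deg to x and y, inner faces on a 61 mm circle up to 16 mm, flaring to 75 mm at 36 mm. Takes the 51 mm flask. Origin: centre of the plate's underside, on the platform; z up. Platform: 310 mm square, dark, 95 mm above bench, centred on the clamps.
- clamp_125: The second smallest of four fixed steel flask clamps on the shaker: base plate 81 mm across, 3 mm thick; four rigid prongs at 45 deg to x and y, inner faces on a 77 mm circle up to 16 mm, flaring to 91 mm at 36 mm. Takes the 67 mm flask. Origin: centre of the plate's underside, on the platform; z up. The clamps form a 140 mm square, in any arrangement.
- clamp_250: The second largest of four fixed steel flask clamps on the shaker: base plate 99 mm across, 3 mm thick; four rigid prongs at 45 deg to x and y, inner faces on a 95 mm circle up to 16 mm, flaring to 109 mm at 36 mm. Takes the 85 mm flask. Origin: centre of the plate's underside, on the platform; z up. x, y along the platform's edges, within 10 deg of the world's.
- clamp_500: The largest of four fixed steel flask clamps on the shaker: base plate 119 mm across, 3 mm thick; four rigid prongs at 45 deg to x and y, inner faces on a 115 mm circle up to 16 mm, flaring to 129 mm at 36 mm. Takes the 105 mm flask. Origin: centre of the plate's underside, on the platform; z up. The flare guides in a flask set down slightly off-centre.
- amber_bottle: Brown reagent bottle with a black cap, 72 mm across and about 155 mm high, on the bench beyond the flasks and the shaker. Not part of the work. Origin: centre of its underside, z up.
- beaker: Empty white plastic beaker, 72 mm across and 85 mm high, on the bench to the right of the flasks. Not part of the work. Origin: centre of its underside, z up.
There are look-alikes about, which are no part of the job. Leave any pink look-alike of the flask_125 alone.

How it is judged:
By the outcome, as a careful person would: the job done as asked, in the order asked, and still so for the second after the job is handed in, with the robot touching nothing.
It also fails if it takes over 122 s, if anything falls off the work surface, if the arm or the gripper's body presses on something with over 40 N, if the wrist force passes 120 N, or if a joint passes its speed limit or range.

### The arm

A 6-joint arm with a two-finger parallel gripper is mounted at the origin on the work surface. World frame = base frame: x ahead of the robot, y to its left, z up, the work surface at z = 0. Lengths are in mm, angles in rad, forces in N, time in s.
With the tool pointing down it reaches from about 400 to 825 mm from the base axis. Payload 7 kg.
Tool frame: the origin (TCP) lies at the very end of the fingers, on their centre line; the grasp point (between the pads) lies 19 mm behind it; z points along the fingers, y is the direction in which the jaws open and shut (so a half turn about z gives the same grasp; the last joint's range is limited). The gripper opens to 88 mm and grips with 3 to 60 N. Pads are 19 mm wide; open, the fingers measure 130 mm over their backs; the gripper's body (78 mm by 193 mm) begins 47 mm behind the grasp point.
Start: joints at [1.464, 0.359, 0.012, 0, -1.224, -0.288], TCP at [259.627, 623.048, 226.561] pointing down, gripper open.
Joint ranges: [-3.07, 3.07], [-1.43, 2.12], [-1.02, 1.25], [-3.03, 1.67], [-3.05, -0], [-3.03, 3.03]. Speed limits (rad/s): [2.39, 2.39, 3.01, 3.14, 3.14, 3.14].

### API

Orientations are given as a unit quaternion [x, y, z, w].
In Python, from plant import bot gives the robot as it stands. Calls block until the motion is done:
- bot.move_ptp(position, orientation): joint-space move of the TCP to a pose.
- bot.line_to(position, velocity=150, ori=None): straight line of the TCP; ori=None keeps the orientation; velocity is the mean speed in mm/s.
- bot.move_joints(angles): joint-space move.
- bot.move_gripper(opening, force=None): finger opening in mm; force is the grip in N (None keeps the last); returns when the fingers have stopped.
- bot.pause(seconds).
- bot.solve_ik(position, orientation): joint angles nearest the present ones, or None.
- bot.read_state(): the state.
- bot.camera(name): name is "side" or "top" or "wrist"; returns the picture (384x512x3 uint8, red, green, blue); there is no depth.
- bot.get_calibration(name): a dict with "fx", "fy", "cx", "cy" (pixels), "view" (4x4, takes a point from world to camera coordinates); the wrist camera has in their place "T_tool_cam" (4x4, takes a point from camera to tool coordinates, whose origin is the TCP and whose axes are the flange's). Camera axes: x right, y up, looking along -z (the intrinsics and any distortion apply to the point x, -y, -z); pixel columns grow to the right and rows downward; lengths in mm; the calibration is good to about 2 mm. A picture is of the moment at which its call begins: read the wrist's pose just before it. get_calibration takes no time and is no camera call.
A pose or a line that the arm cannot do raises bot.Unreachable and nothing moves.
- bot.close_job(): hands the job in, once; it reports no verdict.
The state is a dict: "t": time; "joint_pos": joint angles; "qvel": joint speeds; "tau": joint torques, N m; "tcp_pos": TCP position; "eef_rot": TCP orientation; "contact_force": force on the tool from outside, world axes, zero at the start; "moment": the same for the moment, N m; "width": finger opening in mm.
Only numpy, scipy, OpenCV 4.12 (cv2) and the standard library are available. Lean on these libraries where they do the work, as an engineer would, in place of code of your own. Each camera call takes 0.05 s, during which the arm holds its last target.

## Working session

There is one attempt and no reset: what is moved stays moved. The work goes in short steps, each a Python script; the robot and the scene stay as the last script left them, time stands still between calls to the robot, and variables do not carry over. Pictures are saved under pics/ and viewed, and the job is handed in when it is done.

```bash
mkdir -p pics; ls; python3 - <<'E'
from plant import bot
import cv2
for n in("side","top","wrist"):
    cv2.imwrite(f"pics/{n}0.png",bot.camera(n)[:,:,::-1])
    print(n,bot.get_calibration(n))
s=bot.read_state();print(s["t"],s["eef_rot"],s["width"],s["contact_force"])
E
```

```text
pics
side {'fx': 414.73269980759693, 'fy': 414.73269980759693, 'cx': 249.76946813655005, 'cy': 194.70459367379365, 'view': array([[ 9.45985504e-01, -3.24065845e-01, -9.63087643e-03,
        -5.64157388e+02],
       [ 1.61429378e-01,  4.45053542e-01,  8.80833639e-01,
        -1.17974344e+02],
       [-2.81161842e-01, -8.34810561e-01,  4.73327948e-01,
        -1.29291229e+03],
       [ 0.00000000e+00,  0.00000000e+00,  0.00000000e+00,
         1.00000000e+00]])}
top {'fx': 491.7975789459383, 'fy': 491.7975789459383, 'cx': 255.3325526097944, 'cy': 194.06556034017746, 'view': array([[ 1.93871723e-02, -9.99754235e-01, -1.07520512e-02,
        -1.05217282e+02],
       [ 9.98298687e-01,  1.87652328e-02,  5.52050589e-02,
        -5.27845300e+02],
       [-5.49897267e-02, -1.18040286e-02,  9.98417145e-01,
        -1.46179587e+03],
       [ 0.00000000e+00,  0.00000000e+00,  0.00000000e+00,
         1.00000000e+00]])}
wrist {'fx': 278.9766891483563, 'fy': 278.9766891483563, 'cx': 255.2720372399177, 'cy': 193.2388172447893, 'T_tool_cam': array([[-8.20384782e-04,  9.52368650e-01,  3.04947999e-01,
         8.33411380e+01],
       [ 9.99999649e-01,  8.33069641e-04,  8.85235652e-05,
         7.40861553e-01],
       [-1.69735852e-04,  3.04947964e-01, -9.52368999e-01,
        -1.59210683e+02],
       [ 0.00000000e+00,  0.00000000e+00,  0.00000000e+00,
         1.00000000e+00]])}
0.15 [ 9.80570483e-01 -1.96166059e-01 -6.27672040e-05  6.32893634e-04] 87.70788142205883 [-0.22106215 -0.29781861  0.78135912]
```

View pics/top0.png

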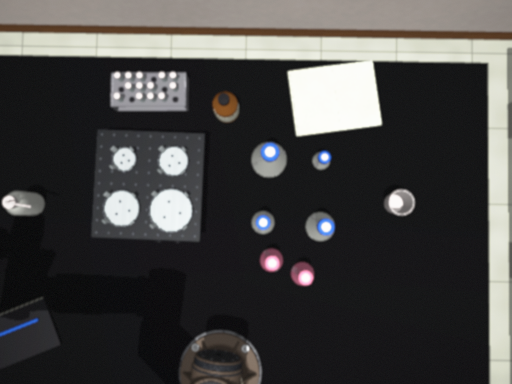

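View pics/side0.png

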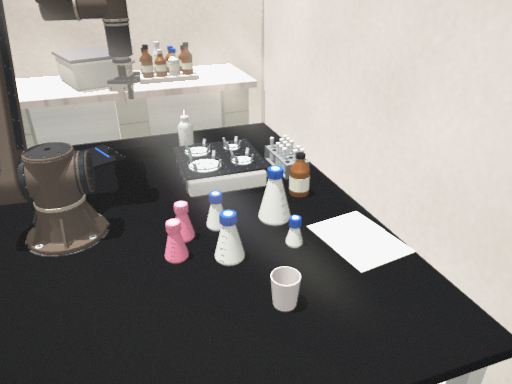

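View pics/wrist0.png

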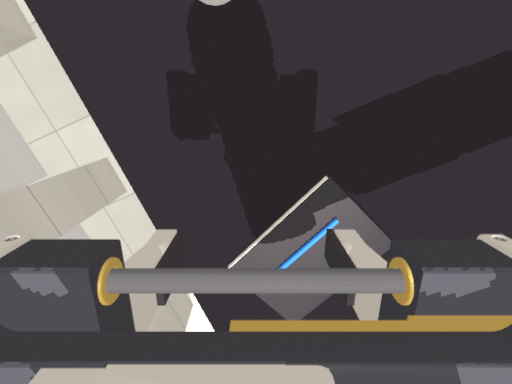

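```bash
cat > h.py <<'E'
from plant import bot
import numpy as np, cv2
def unproj(n,u,v,z):
    c=bot.get_calibration(n); V=c["view"]
    d=np.array([(u-c["cx"])/c["fx"],-(v-c["cy"])/c["fy"],-1.])
    R=V[:3,:3]; o=-R.T@V[:3,3]; w=R.T@d
    return o+w*(z-o[2])/w[2]
def proj(n,p):
    c=bot.get_calibration(n); V=c["view"]
    q=V[:3,:3]@np.array(p,float)+V[:3,3]
    return np.array([c["cx"]+c["fx"]*q[0]/-q[2], c["cy"]+c["fy"]*q[1]/q[2]])
E
python3 - <<'E'
from h import *
im=cv2.imread("pics/top0.png").astype(int)
b,g,r=im[...,0],im[...,1],im[...,2]
m=((b-r>60)&(b>100)).astype(np.uint8)
n,l,s,c=cv2.connectedComponentsWithStats(m)
for i in range(1,n):
    if s[i,4]>20: print(s[i],c[i])
g=cv2.cvtColor(im.astype(np.uint8),cv2.COLOR_BGR2GRAY)
mm=(g>120).astype(np.uint8); mm[:, :90]=0; mm[:,215:]=0; mm[:145]=0; mm[240:]=0
n,l,s,c=cv2.connectedComponentsWithStats(mm)
for i in range(1,n):
    if s[i,4]>60:
        cn=cv2.findContours((l==i).astype(np.uint8),0,2)[0][0]
        e=cv2.fitEllipse(cv2.convexHull(cn)); print(s[i],c[i],e, unproj("top",*c[i],98)[:2],unproj("top",*e[0],98)[:2])
I=im.astype(np.uint8)
A=cv2.resize(I[120:250,85:215],(780,780)[:2],interpolation=cv2.INTER_CUBIC)
cv2.imwrite("pics/cl.png",cv2.resize(I[125:245,85:215],(780,600)[:2],interpolation=cv2.INTER_CUBIC)) if 0 else cv2.imwrite("pics/cl.png",cv2.resize(I[123:243,88:212],None,fx=5,fy=5,interpolation=2)[:600])
cv2.imwrite("pics/fl.png",cv2.resize(I[135:295,240:345],None,fx=3.75,fy=3.75,interpolation=2))
E
```

```text
[261 142  19  20 206] [269.65048544 151.55825243]
[318 150  14  14 107] [324.11214953 156.80373832]
[256 215  15  15 128] [262.9140625 222.       ]
[317 218  18  18 175] [325.61142857 226.50857143]
[  0 318  38  19 167] [ 18.43113772 326.7245509 ]
[111 146  25  26 462] [123.58008658 158.12554113] ((122.69359588623047, 156.32345581054688), (23.41385269165039, 29.906251907348633), 155.9147186279297) [620.62576706 281.26483551] [625.74278176 283.97531953]
[158 146  30  30 726] [172.60192837 160.47933884] ((171.3459014892578, 159.8556671142578), (32.2720947265625, 33.172794342041016), 106.42890930175781) [616.41201068 141.14156606] [618.1311276  144.77354137]
[ 149  189   44   43 1503] [170.53493014 209.93213573] ((170.1796112060547, 209.5824737548828), (42.78813552856445, 46.815879821777344), 145.21852111816406) [475.65902958 142.96444477] [476.6287199  144.00040712]
[ 104  190   35   36 1033] [120.93417231 207.6321394 ] ((120.0446548461914, 206.9368896484375), (35.149383544921875, 40.479209899902344), 135.6694793701172) [479.47710565 283.95623233] [481.39830784 286.55234752]
```

View pics/cl.png

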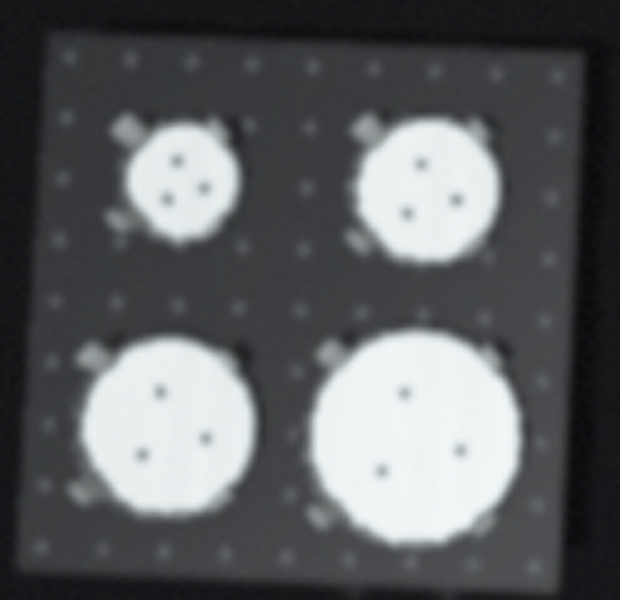

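View pics/fl.png

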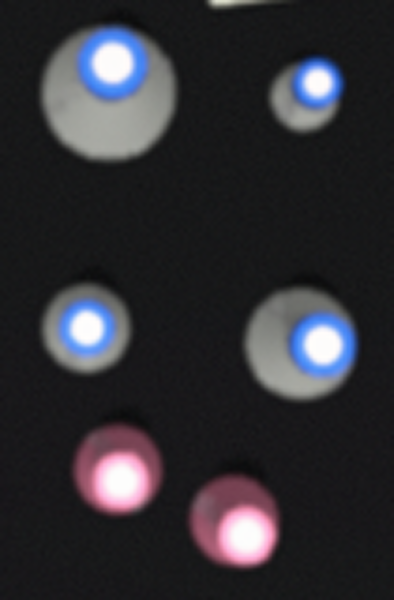

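The top view shows four blue-capped flasks, with caps at 500 (270,152), 50 (324,157), 125 (263,222) and 250 (326,227). Two pink look-alikes of the 125 stand at (271,260) and (302,273) and will be left alone. The flask_125 is the only blue-capped flask of that size, and the crop confirms it. The clamp plates increase in size in this order: 50 (124,158), 125 (173,160), 250 (121,208), 500 (171,210). Next I'll refine the positions by fitting the cap cylinders in both fixed cameras.

```bash
cat >> h.py <<'E'
from scipy.optimize import least_squares
DIM={50:(92,34,51),125:(118,40,67),250:(145,45,85),500:(178,48,105)}
def capcent(n,x,y,size,zb=0):
    h,d,_=DIM[size]; t=np.linspace(0,2*np.pi,60)
    P=[proj(n,(x+d/2*np.cos(a),y+d/2*np.sin(a),z)) for z in(zb+h-28,zb+h) for a in t]
    M=cv2.moments(cv2.convexHull(np.array(P,np.float32)))
    return np.array([M['m10'],M['m01']])/M['m00']
def blobs(n,im):
    im=im.astype(int); r,b=im[...,0],im[...,2]
    m=((b-r>45)&(b>80)).astype(np.uint8)
    k,l,s,c=cv2.connectedComponentsWithStats(m); out=[]
    for i in range(1,k):
        if s[i,4]>40:
            cn=max(cv2.findContours((l==i).astype(np.uint8),0,2)[0],key=len)
            M=cv2.moments(cv2.convexHull(cn)); out.append(np.array([M['m10'],M['m01']])/M['m00'])
    return out
def loccap(n,im,size,guess,zb=0):
    B=blobs(n,im); p=capcent(n,*guess,size,zb)
    b=min(B,key=lambda q:np.linalg.norm(q-p))
    s=least_squares(lambda v:capcent(n,*v,size,zb)-b,guess)
    return s.x,b
E
python3 - <<'E'
from h import *
px={500:(269.6,151.5),50:(323.5,157),125:(263,222),250:(325.6,226.5)}
T=cv2.imread("pics/top0.png")[:,:,::-1];S=cv2.imread("pics/side0.png")[:,:,::-1]
for k,p in px.items():
    g=unproj("top",*p,DIM[k][0])[:2]
    a,_=loccap("top",T,k,g); b,q=loccap("side",S,k,a); print(k,g.round(1),a.round(1),b.round(1),q)
# base discs
C=np.array([[620.6,281.3],[616.4,141.1],[479.5,284],[475.7,143]]);L=np.array([[70,70],[70,-70],[-70,70],[-70,-70.]])
def f(v):
    c,s=np.cos(v[2]),np.sin(v[2]); return (L@np.array([[c,s],[-s,c]])+v[:2]-C).ravel()
r=least_squares(f,[548,212,0]);print(r.x,r.fun.round(1)); print((f(r.x).reshape(4,2)+C).round(1))
# side check of plates
for p in (f(r.x).reshape(4,2)+C): print(proj("side",(*p,98)).round(1))
for n,u in(("pink",(271,260)),("pink2",(302,273))): print(n,unproj("top",*u,90)[:2])
print("bottle",unproj("top",225,100,155)[:2])
I=S[...,::-1]; cv2.imwrite("pics/sc.png",cv2.resize(I[125:265,160:320],None,fx=4.2,fy=4.2,interpolation=2))
# IK
for k,p in {"c50":(620,281,98+92),"c250":(480,284,98+145),"c500":(476,143,98+178),"c500h":(476,143,98+178+60),"c50h":(620,281,260)}.items():
    print(k,[None if (q:=bot.solve_ik(list(p),[np.cos(a/2),np.sin(a/2),0,0])) is None else np.round(q,2) for a in(0,-.4,1.57)])
E
```

```text
Traceback (most recent call last):
  File "h.py", line 31, in loccap
    s=least_squares(lambda v:capcent(n,*v,size,zb)-b,guess)
  File "h.py", line 31, in <lambda>
    s=least_squares(lambda v:capcent(n,*v,size,zb)-b,guess)
                             ~~~~~~~^^^^^^^^^^^^^^
  File "h.py", line 16, in capcent
    P=[proj(n,(x+d/2*np.cos(a),y+d/2*np.sin(a),z)) for z in(zb+h-28,zb+h) for a in t]
       ~~~~^^^^^^^^^^^^^^^^^^^^^^^^^^^^^^^^^^^^^^^
  File "h.py", line 9, in proj
    c=bot.get_calibration(n); V=c["view"]
ValueError: time passes only in moves, steps and waits
```

```bash
sed -i 's/bot.get_calibration(n)/cal(n)/; s/-b,guess)/-b,guess,diff_step=1e-3)/' h.py
sed -i '2a import functools\n@functools.cache\ndef cal(n): return bot.get_calibration(n)' h.py
cat > a.py <<'E'
from h import *
px={500:(269.6,151.5),50:(323.5,157),125:(263,222),250:(325.6,226.5)}
T=cv2.imread("pics/top0.png")[:,:,::-1];S=cv2.imread("pics/side0.png")[:,:,::-1]
for k,p in px.items():
    g=unproj("top",*p,DIM[k][0])[:2]
    a,_=loccap("top",T,k,g); b,q=loccap("side",S,k,a); print(k,g.round(1),a.round(1),b.round(1),q)
C=np.array([[620.6,281.3],[616.4,141.1],[479.5,284],[475.7,143]]);L=np.array([[70,70],[70,-70],[-70,70],[-70,-70.]])
def f(v):
    c,s=np.cos(v[2]),np.sin(v[2]); return (L@np.array([[c,s],[-s,c]])+v[:2]-C).ravel()
r=least_squares(f,[548,212,0]);print(r.x,r.fun.round(1)); print((f(r.x).reshape(4,2)+C).round(1))
for p in (f(r.x).reshape(4,2)+C): print(proj("side",(*p,98)).round(1))
for n,u in(("pink",(271,260)),("pink2",(302,273))): print(n,unproj("top",*u,90)[:2])
print("bottle",unproj("top",225,100,155)[:2])
I=S[...,::-1]; cv2.imwrite("pics/sc.png",cv2.resize(I[125:265,160:320],None,fx=4.2,fy=4.2,interpolation=2))
for k,p in {"c50":(620,281,98+92),"c250":(480,284,98+145),"c500":(476,143,98+178),"c500h":(476,143,98+178+60),"c50h":(620,281,260)}.items():
    print(k,[None if (q:=bot.solve_ik(list(p),[np.cos(a/2),np.sin(a/2),0,0])) is None else np.round(q,2) for a in(0,-.4,1.57)])
E
python3 a.py
```

```text
500 [ 635.6 -133.1] [ 637.3 -133.2] [ 634.6 -130.7] [274.61009574 171.91644909]
50 [ 634.9 -288.2] [ 637.8 -291.9] [ 635.3 -288.9] [294.85714286 220.8968254 ]
125 [ 446.7 -119.2] [ 446.2 -118.2] [ 445.2 -115.4] [215.01509872 196.64576074]
250 [ 437.8 -289.5] [ 437.4 -291.1] [ 436.9 -286.9] [227.73084886 217.02070393]
[ 5.48050000e+02  2.12350000e+02 -2.23763751e-02] [-1.  -0.5  0.1 -0.3  0.1 -0.1  0.8  0.9]
[[619.6 280.8]
 [616.5 140.8]
 [479.6 283.9]
 [476.5 143.9]]
[232.2 146.3]
[242.3 159.5]
[197.7 150.6]
[205.3 164.5]
pink [ 339.94323056 -143.87775075]
pink2 [ 305.29286001 -231.84192016]
bottle [778.94369501  -8.53452628]
c50 [array([ 0.71,  0.39, -0.02,  0.  , -1.16,  0.86]), array([ 0.71,  0.39, -0.02,  0.  , -1.16,  0.46]), array([ 0.71,  0.39, -0.02,  0.  , -1.16,  2.43])]
c250 [array([ 0.89,  0.16, -0.22,  0.  , -1.19,  0.69]), array([ 0.89,  0.16, -0.22,  0.  , -1.19,  0.29]), array([ 0.89,  0.16, -0.22,  0.  , -1.19,  2.26])]
c500 [array([ 0.69,  0.03, -0.29,  0.  , -1.25,  0.88]), array([ 0.69,  0.03, -0.29,  0.  , -1.25,  0.48]), array([ 0.69,  0.03, -0.29,  0.  , -1.25,  2.45])]
c500h [array([ 0.69,  0.01, -0.18,  0.  , -1.38,  0.88]), array([ 0.69,  0.01, -0.18,  0.  , -1.38,  0.48]), array([ 0.69,  0.01, -0.18,  0.  , -1.38,  2.45])]
c50h [array([ 0.71,  0.35,  0.08,  0.  , -1.3 ,  0.86]), array([ 0.71,  0.35,  0.08,  0.  , -1.3 ,  0.46]), array([ 0.71,  0.35,  0.08,  0.  , -1.3 ,  2.43])]
```

```bash
sleep 8
```

```text
(no output)
```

View pics/sc.png

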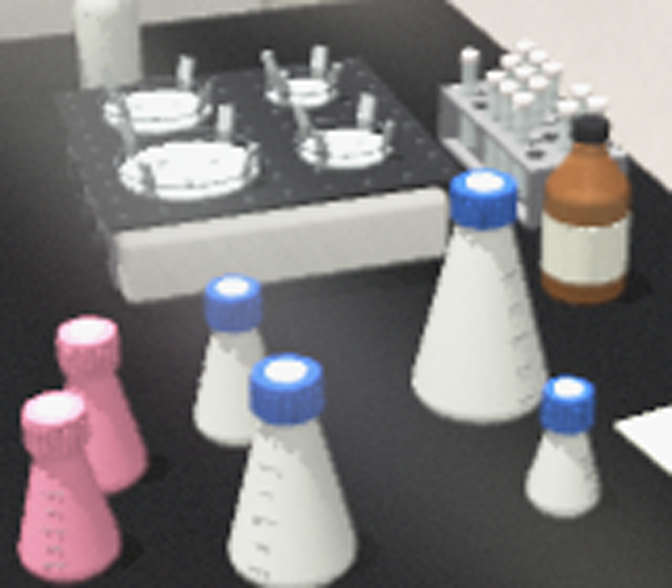

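```bash
cat >> h.py <<'E'
from scipy.spatial.transform import Rotation as Ro
Q=[1.,0.,0.,0.]
def wristview(s):
    A=np.eye(4);A[:3,:3]=Ro.from_quat(s["eef_rot"]).as_matrix();A[:3,3]=s["tcp_pos"]
    c=dict(bot.get_calibration("wrist")); c["view"]=np.linalg.inv(A@c["T_tool_cam"]); return c
_oc=cal
W={}
def cal(n): return W["c"] if n=="wrist" else _oc(n)
def wristlook(size,guess,name,zb=0):
    W["c"]=wristview(bot.read_state()); im=bot.camera("wrist")
    cv2.imwrite(f"pics/{name}.png",im[:,:,::-1])
    return loccap("wrist",im,size,np.array(guess,float),zb)
def T(): return round(bot.read_state()["t"],2)
E
python3 - <<'E'
from h import *
x,y=635.8,-289.5
bot.move_ptp([x,y,230],Q);print(T())
bot.line_to([x,y,160]);print(T())
print(wristlook(50,(x,y),"w50"),capcent("wrist",x,y,50))
s=bot.read_state();print(s["tcp_pos"],s["contact_force"])
E
```

```text
3.59
4.21
(array([ 635.67930245, -291.54247096]), array([256.50550371, 200.77004068])) [254.24543664 200.64700693]
[ 636.66507903 -289.74544948  161.36570506] [1.48894963 0.05834073 0.2142343 ]
```

View pics/w50.png

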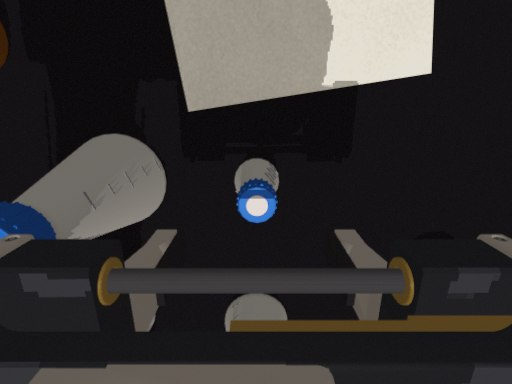

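The wrist view shows the 50's blue cap centred between the open fingers at (257,201), which agrees with the top camera to under 1 mm. I'll pick it.

```bash
cat >> h.py <<'E'
CL={50:(619.6,280.8),125:(616.5,140.8),250:(479.6,283.9),500:(476.5,143.9)}
G=31
def pick(size,x,y,lift,force=40):
    h=DIM[size][0]; z=h-G
    bot.line_to([x,y,z],130); f0=bot.read_state()["contact_force"]
    w0=bot.move_gripper(DIM[size][1]-4,force); s=bot.read_state()
    print("gripped",round(s["width"],1),"f",np.round(s["contact_force"]-f0,1),T())
    bot.line_to([x,y,z+15],60); bot.line_to([x,y,lift],200)
    s=bot.read_state(); print("lifted",round(s["width"],1),np.round(s["contact_force"]-f0,2),np.round(s["tcp_pos"],1),T())
def place(size,hover=None):
    """straight down from present hover over the clamp; steps the end"""
    h=DIM[size][0]; x,y=CL[size]; z=98+h-G
    bot.line_to([x,y,z+45],150); bot.pause(.2)
    bot.line_to([x,y,z+4],60); bot.pause(.2)
    b=bot.read_state()["contact_force"]; print("above",np.round(b,2),bot.read_state()["tcp_pos"].round(2) if hasattr(bot.read_state()["tcp_pos"],'round') else '')
    for k in range(1,11):
        bot.line_to([x,y,z+4-.7*k],20); s=bot.read_state(); d=s["contact_force"]-b
        print(round(s["tcp_pos"][2]-z,2),np.round(d,1))
        if d[2]>1.5: break
    print(T())
def release(size):
    x,y,z=bot.read_state()["tcp_pos"]
    bot.move_gripper(DIM[size][1]+12); bot.move_gripper(80)
    bot.line_to([x,y,z+20],60); bot.line_to([x,y,z+75],200); print("rel",T(),np.round(bot.read_state()["contact_force"],1))
E
python3 - <<'E'
from h import *
pick(50,635.8,-291,280)
bot.move_ptp([620,160,280],Q);print(T())
bot.line_to([*CL[50],260],250);print(T(),bot.read_state()["tcp_pos"])
for n in("side","wrist"): cv2.imwrite(f"pics/{n}1.png",bot.camera(n)[:,:,::-1])
E
```

```text
gripped 33.3 f [-0.   0.  -1.3] 6.08
lifted 33.7 [ 0.66  0.04 -2.06] [ 635.2 -290.7  278.3] 7.65
9.31
9.95 [619.77787336 280.61729304 259.48603358]
```

View pics/side1.png

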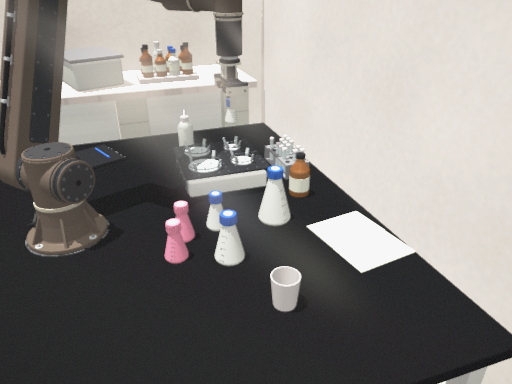

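View pics/wrist1.png

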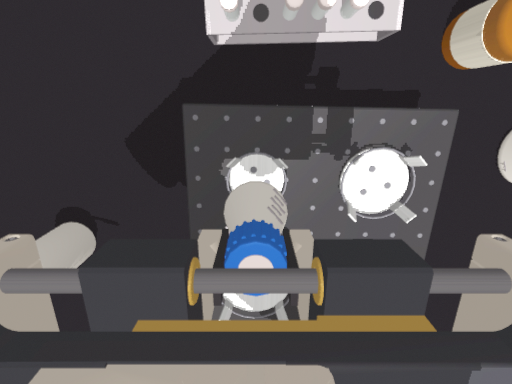

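The flask hangs upright in the grip. Clamp_50 is at about (257,180), mostly hidden behind it, and clamp_125 is at (376,181). I'll cross-check the clamp positions with this wrist image, then place.

```bash
python3 - <<'E'
from h import *
s=bot.read_state();W["c"]=wristview(s)
im=cv2.imread("pics/wrist1.png");g=cv2.cvtColor(im,6)
m=(g>170).astype(np.uint8);m[:140]=0;m[220:]=0
n,l,st,c=cv2.connectedComponentsWithStats(m)
for i in range(1,n):
    if st[i,4]>500:
        print(st[i],c[i],unproj("wrist",*c[i],98))
print(proj("wrist",(*CL[125],98)),proj("wrist",(*CL[50],98)))
h=cv2.findContours(m[:,330:430].copy(),0,2)[0];h=max(h,key=len);e=cv2.fitEllipse(h);print(e,unproj("wrist",e[0][0]+330,e[0][1],98))
# plate edges rows: left/right of plate 50 at row 178
for r in (172,176,180,184):
    cc=np.where(g[r,220:295]>170)[0]+220; print(r,cc.min(),cc.max())
E
```

```text
[ 340  148   88   72 3629] [376.18848168 180.44915955] [615.77752949 134.87252445  98.        ]
[ 224  154   64   66 3123] [254.6106308  189.00896574] [605.4105282  279.87359375  98.        ]
[371.29268274 179.87310026] [253.79918729 177.58354656]
((45.95355987548828, 180.0934295654297), (59.61725616455078, 84.0845947265625), 59.595481872558594) [616.21698557 135.20971309  98.        ]
172 229 283
176 230 285
180 227 287
184 230 282
```

```bash
python3 - <<'E'
from h import *
s=bot.read_state();print(s["tcp_pos"])
zb=s["tcp_pos"][2]+G-92
Tm=bot.camera("top");cv2.imwrite("pics/top1.png",Tm[...,::-1]);S=cv2.imread("pics/side1.png")[...,::-1]
print([b for b in blobs("side",S)],capcent("side",*s["tcp_pos"][:2],50,zb))
print(proj("side",(*s["tcp_pos"][:2],zb)))
cv2.imwrite("pics/c1.png",np.vstack([cv2.resize(S[80:180,180:280,::-1],(500,500),interpolation=2)]))
cv2.imwrite("pics/c2.png",cv2.resize(Tm[123:243,88:212,::-1],None,fx=4.5,fy=4.5,interpolation=2))
E
```

```text
[619.93493698 279.84531936 260.19499323]
[array([101.64912281, 152.17982456]), array([274.61009574, 171.91644909]), array([215.01509872, 196.64576074]), array([227.74724518, 217.03099174])] [230.9895943  102.02454346]
[231.61763325 121.87871695]
```

View pics/c1.png

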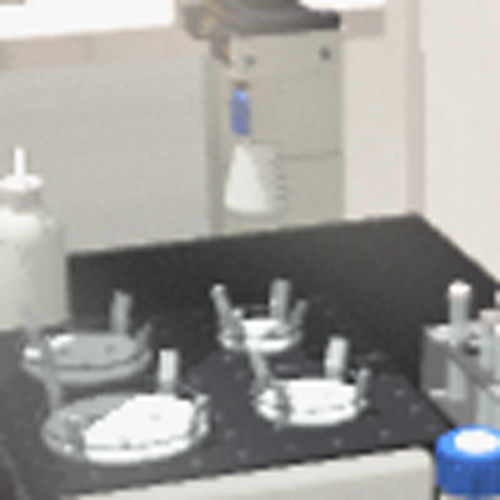

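View pics/c2.png

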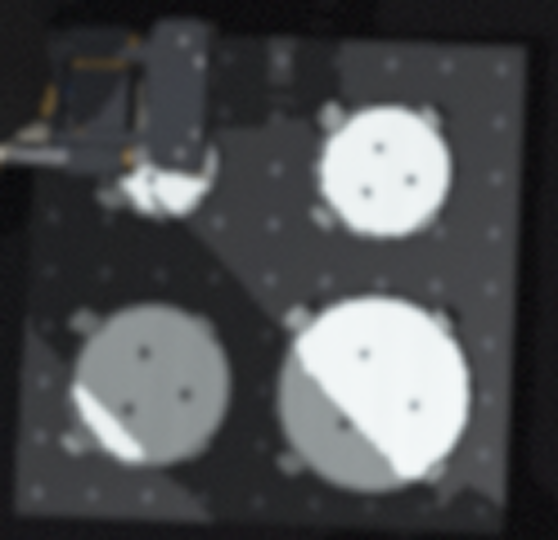

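```bash
sed -i 's/^CL={.*/CL={50:(619.6,279.3),125:(616.5,139.3),250:(479.6,282.4),500:(476.5,142.4)}/' h.py; python3 - <<'E'
from h import *
bot.line_to([*CL[50],98+92-G+36],150);bot.pause(.2)
w=bot.camera("wrist");S=bot.camera("side");print(bot.read_state()["tcp_pos"],T())
cv2.imwrite("pics/c3.png",np.hstack([cv2.resize(S[110:180,200:270,::-1],(420,420),interpolation=2),cv2.resize(w[120:260,185:325,::-1],(378,420)[:1]+(420,),interpolation=2)]))
E
```

```text
[619.90499611 279.54272034 195.97806041] 10.98
```

View pics/c3.png

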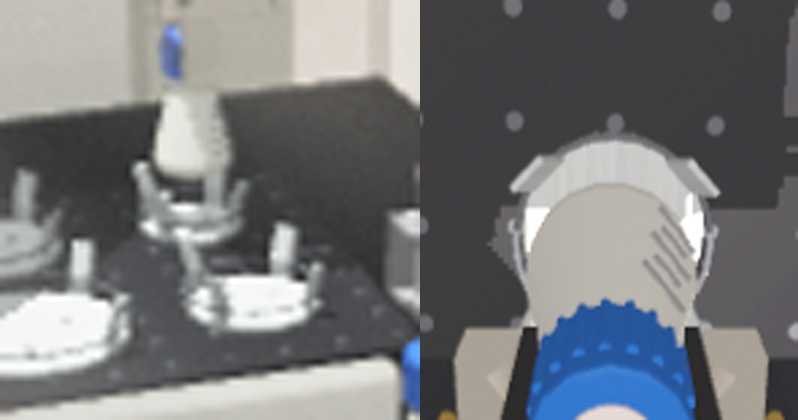

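```bash
python3 - <<'E'
from h import *
W["c"]=wristview(bot.read_state())
print("plate",proj("wrist",(619.6+32.5,279.3,98)),proj("wrist",(619.6+32.5,279.3,95)))
print("base",proj("wrist",(619.9+25.5,279.5,134)),proj("wrist",(619.9+25.5,279.5,146)))
print(proj("wrist",(621.9+25.5,279.5,146)))
print("side base",proj("side",(619.9,279.5,134)),"plate",proj("side",(619.6,279.3,98)))
E
```

```text
plate [254.77741869 161.1895017 ] [254.78463388 160.57156687]
base [254.44373537 177.83324133] [254.39108397 181.71324258]
[254.38663731 179.22233298]
side base [232.13552091 137.82640522] plate [232.34655034 146.38986569]
```

```bash
sed -i 's/^CL={.*/CL={50:(617.2,279.3),125:(614.2,139.3),250:(477.3,282.4),500:(474.2,142.4)}/' h.py; python3 - <<'E'
from h import *
bot.line_to([*CL[50],98+92-G+36],50)
place(50)
w=bot.camera("wrist");S=bot.camera("side")
cv2.imwrite("pics/c4.png",np.hstack([cv2.resize(S[110:180,200:270,::-1],(420,420),interpolation=2),cv2.resize(w[120:260,185:325,::-1],(378,420),interpolation=2)]))
E
```

```text
above [ 0.04 -0.89 -1.  ] [617.39 279.46 163.5 ]
3.34 [0.1 0.5 0.1]
2.51 [-0.1  0.4  0.2]
1.82 [0.7 0.9 0.2]
1.12 [0.1 1.4 0.4]
0.45 [-0.2  1.7 -0.7]
-0.03 [0.9 1.1 2.2]
14.22
```

View pics/c4.png

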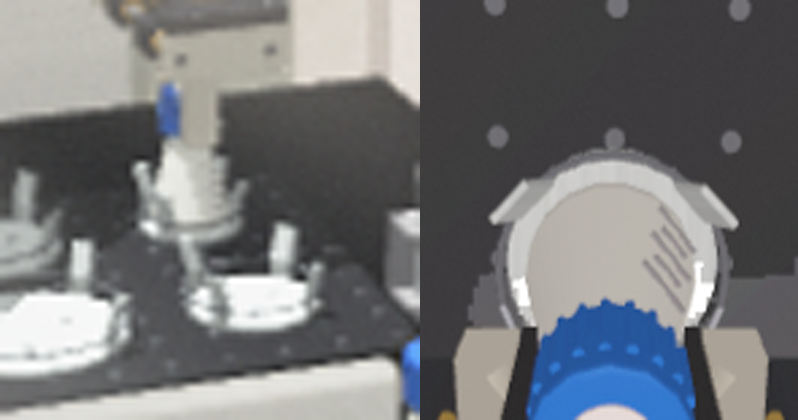

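Seated: contact came exactly at the base-plate height, and the flask is centred between the prongs. I'll release it and go for the 125.

```bash
python3 - <<'E'
from h import *
release(50)
S=bot.camera("side");cv2.imwrite("pics/s2.png",S[...,::-1])
x,y=446,-117.5
bot.move_ptp([x,y,190],Q);print(T())
r,_=wristlook(125,(x,y),"w125");print(r)
E
```

```text
rel 16.5 [ 0.2  1.1 -0.7]
18.15
[ 446.50311431 -119.56178343]
```

View pics/w125.png

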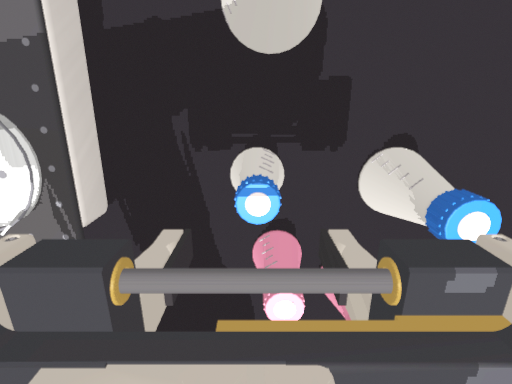

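View pics/s2.png

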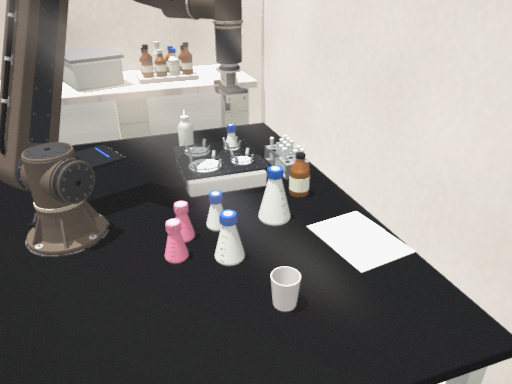

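The 50 stands upright in its clamp, with its cap at side (231,130). The wrist view shows the 125's blue cap at (258,200), with the pink flask clear at (278,255). Picking the 125.

```bash
cat >> h.py <<'E'
def hovershot(size,name):
    bot.line_to([*CL[size],98+DIM[size][0]-G+36],120);bot.pause(.2)
    W["c"]=wristview(bot.read_state());w=bot.camera("wrist");S=bot.camera("side");tp=bot.camera("top")
    u,v=proj("side",(*CL[size],110)).astype(int)
    cv2.imwrite(f"pics/{name}.png",np.hstack([cv2.resize(S[v-50:v+30,u-40:u+40,::-1],(400,400),interpolation=2),cv2.resize(w[110:310,155:355,::-1],(400,400),interpolation=2)]))
    print(bot.read_state()["tcp_pos"].round(1),T())
E
python3 - <<'E'
from h import *
pick(125,446.3,-118.5,285)
bot.move_ptp([614,40,285],Q);print(T())
bot.line_to([*CL[125],280],200)
hovershot(125,"h125")
E
```

```text
gripped 39.4 f [-0.8  0.2 -0.2] 19.88
lifted 39.3 [-1.36  0.34 -3.6 ] [ 445.5 -118.4  283.7] 21.35
22.27
[614.4 139.4 221.5] 23.91
```

View pics/h125.png

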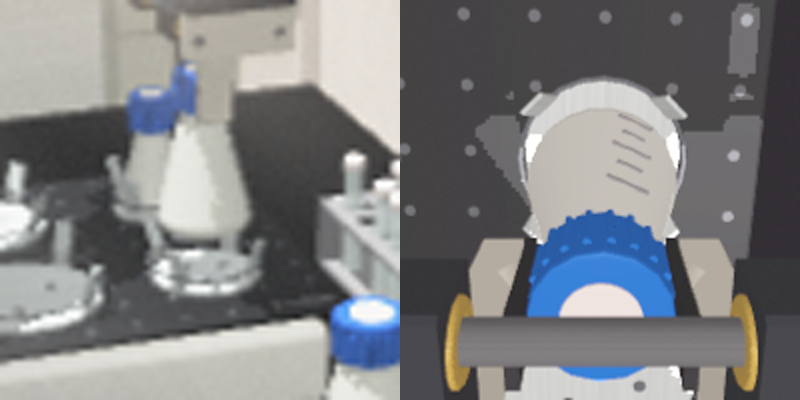

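The flask lines up with the clamp: columns 601 against 602 in the wrist view, 205 against 205 in the side view. Placing the 125.

```bash
sed -i 's/    bot.line_to(\[x,y,z+45\],150); bot.pause(.2)\n//' h.py; python3 - <<'E'
from h import *
place(125); release(125)
S=bot.camera("side");cv2.imwrite("pics/s3.png",S[...,::-1])
x,y=437.2,-290
bot.move_ptp([x,y,215],Q);print(T())
r,_=wristlook(250,(x,y),"w250");print(r)
E
```

```text
above [-0.24  1.3  -2.43] [614.41 139.38 189.5 ]
3.35 [ 0.7 -1.5  0.3]
2.53 [ 1.2 -1.5  0.5]
1.8 [-1.1 -1.9  0.1]
1.13 [ 0.  -1.6  0.5]
0.43 [ 0.3 -1.2 -0.5]
0.11 [ 0.4 -1.   2.6]
26.89
rel 29.01 [0.6 0.2 0.3]
30.77
[ 437.68826072 -290.96544766]
```

View pics/w250.png

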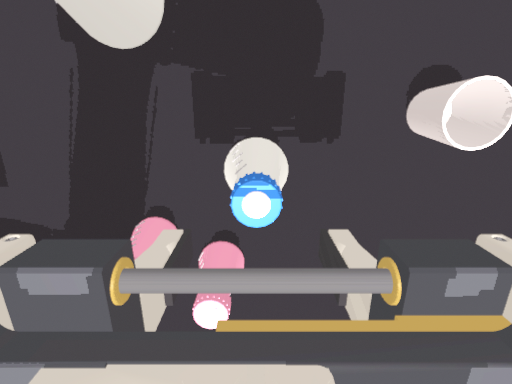

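View pics/s3.png

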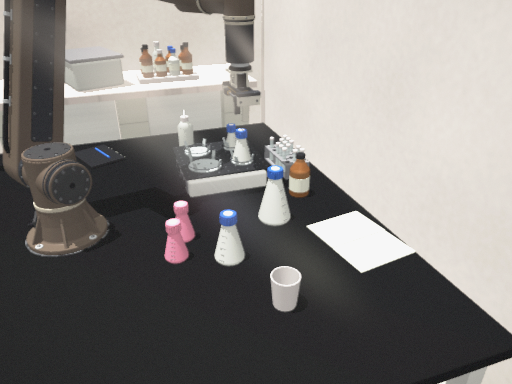

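The 125 is in, upright, with its cap at side (241,134). The 250's cap is centred at wrist (257,201). Picking it.

```bash
python3 - <<'E'
from h import *
pick(250,437.4,-290.2,305,50)
bot.move_ptp([477,120,305],Q);print(T())
bot.line_to([*CL[250],300],200)
hovershot(250,"h250")
E
```

```text
gripped 44.3 f [ 0.8 -0.3  0.5] 32.42
lifted 44.4 [ 0.18  1.27 -3.16] [ 436.8 -289.8  303.5] 33.86
35.38
[477.4 282.6 248.5] 37.27
```

View pics/h250.png

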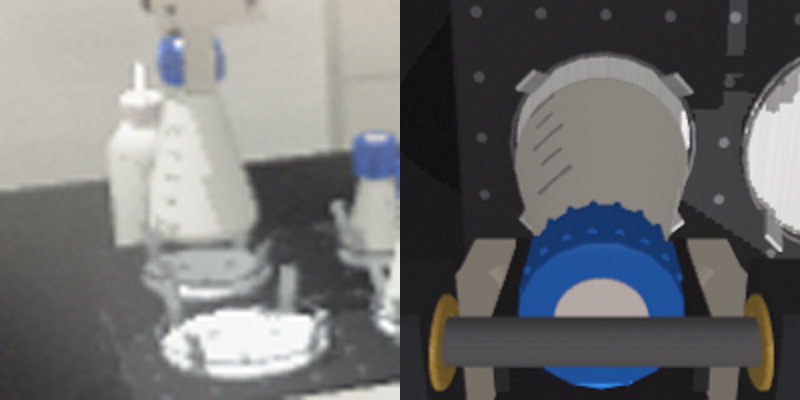

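```bash
python3 - <<'E'
from h import *
s=bot.read_state();W["c"]=wristview(s);x,y,z=s["tcp_pos"]
t=np.linspace(0,6.28,90)
mn=lambda cx,r,zz:min(proj("wrist",(cx+r*np.cos(a),y+r*np.sin(a),zz))[1] for a in t)
for dx in(-3,0,3): print(dx,"plate",min(mn(x+dx,49.5,98),mn(x+dx,49.5,95)),"flask",min(mn(x+dx,42.5,z+G-145),mn(x+dx,42.5,z+G-145+12)))
E
```

```text
-3 plate 138.60522552718777 flask 150.58269913875557
0 plate 135.8555292652122 flask 147.51536606974156
3 plate 133.0894759391116 flask 144.42740427147444
```

The wrist rows put the flask within 1 mm of the clamp centre along x. The side view suggested up to 4 mm, but prongs overlap the plate outline there. The clearance covers either reading, so I'll lower it while watching the force.

```bash
python3 - <<'E'
from h import *
place(250); 
S=bot.camera("side");cv2.imwrite("pics/s4.png",cv2.resize(S[90:190,150:283,::-1],None,fx=5,fy=5,interpolation=2))
release(250)
x,y=636.6,-132.5
bot.move_ptp([520,-60,300],Q);bot.move_ptp([x,y,250],Q);print(T())
r,_=wristlook(500,(x,y),"w500");print(r)
S=bot.camera("side");cv2.imwrite("pics/s5.png",S[...,::-1])
E
```

```text
above [ 0.8   0.04 -2.43] [477.46 282.58 216.43]
3.34 [-1.1  0.8  0.1]
2.53 [-0.   0.1  0.1]
1.84 [-0.7  0.2 -0.5]
1.14 [-0.4 -0.  -0.1]
0.42 [-1.5  0.4 -0.3]
0.15 [-1.7 -0.7  2.8]
40.26
rel 42.37 [-0.1  1.1 -0.8]
44.3
[ 635.82583578 -134.02025474]
```

View pics/w500.png

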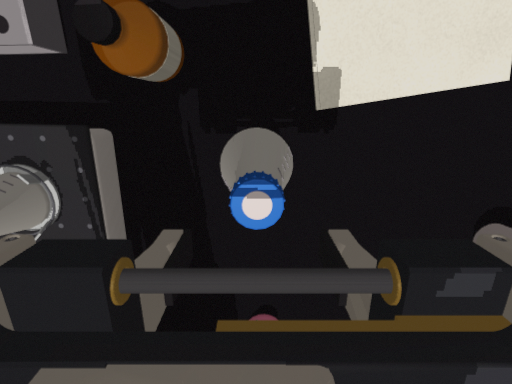

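View pics/s5.png

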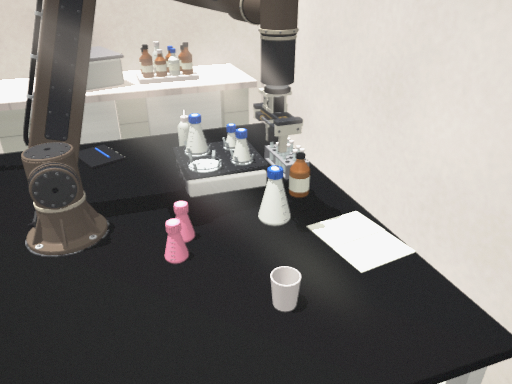

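The 250 is seated, with its cap at side (195,119). The 500's cap is centred at wrist (257,200). Picking the last one and bringing it in from the right, clear of the placed flasks.

```bash
python3 - <<'E'
from h import *
pick(500,636.3,-133,315,58)
bot.line_to([500,-60,315],180);bot.line_to([*CL[500],315],150);print(T())
hovershot(500,"h500")
E
```

```text
gripped 47.3 f [-0.4 -1.2  0.1] 45.99
lifted 47.2 [-0.49 -0.63 -4.44] [ 635.6 -132.8  313.3] 47.31
49.83
[474.4 142.5 281.5] 50.61
```

View pics/h500.png

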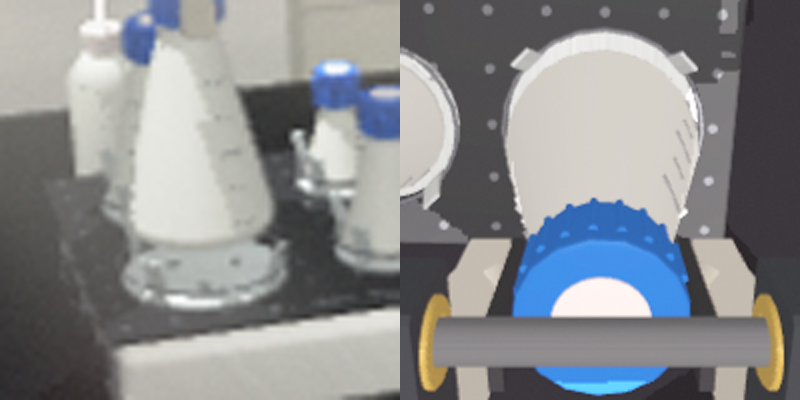

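The flask lines up here too: columns 602 against 603 in the wrist view, 203 against 205 in the side view. Placing the 500.

```bash
python3 - <<'E'
from h import *
place(500); release(500)
x,y,z=bot.read_state()["tcp_pos"]
bot.move_ptp([480,-120,330],Q);print(T())
for n in("side","top"):
    S=bot.camera(n);cv2.imwrite(f"pics/{n}6.png",S[...,::-1])
    a=(slice(95,195),slice(150,283)) if n=="side" else (slice(123,243),slice(88,212))
    cv2.imwrite(f"pics/{n}6c.png",cv2.resize(S[a][...,::-1],None,fx=5,fy=5,interpolation=2))
    for k,c in CL.items():
        try:
            r,_=loccap(n,S,k,np.array(c),98); print(n,k,r.round(1),c)
        except Exception as e: print(e)
E
```

```text
above [-0.46  0.04 -3.11] [474.37 142.5  249.39]
3.33 [-0.6 -0.5 -0.4]
2.54 [1.  1.  0.3]
1.82 [-0.6 -1.1 -0.1]
1.12 [-0.   0.2 -0.1]
0.42 [ 1.8 -0.3  0. ]
0.1 [-0.7 -1.5  3.5]
53.59
rel 55.62 [-0.6 -1.2 -1.2]
56.64
side 50 [629.5 230.2] (617.2, 279.3)
side 125 [608.2 160.3] (614.2, 139.3)
side 250 [486.9 263.7] (477.3, 282.4)
side 500 [466.5 162.8] (474.2, 142.4)
top 50 [618.5 282.2] (617.2, 279.3)
top 125 [615.8 141.2] (614.2, 139.3)
top 250 [611.6 266.2] (477.3, 282.4)
top 500 [607.9 129.3] (474.2, 142.4)
```

View pics/side6c.png

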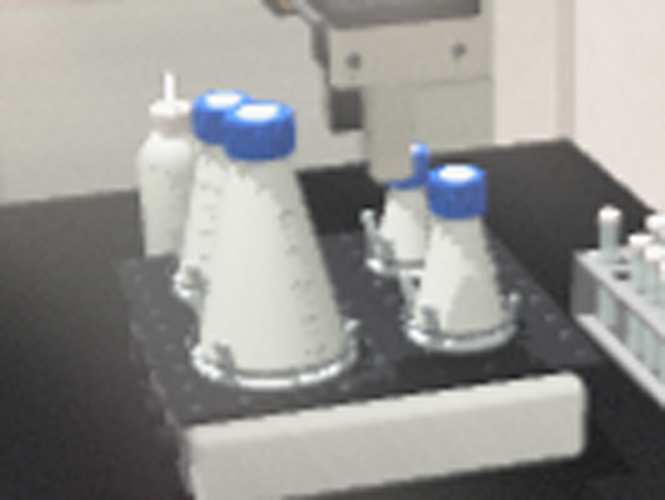

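View pics/top6.png

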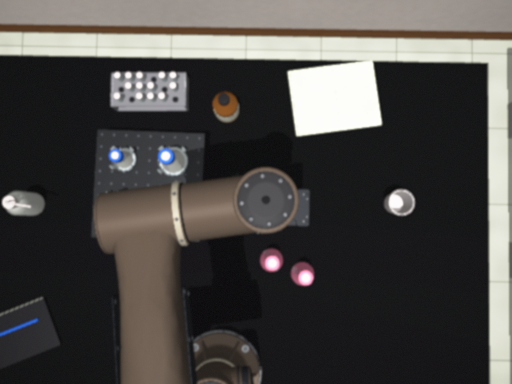

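The side view shows all four flasks standing inside their prongs, and the pinks, bottle and beaker are unmoved. The arm hides the 250 and 500 from above, so I'll swing it clear for one last look.

```bash
python3 - <<'E'
from h import *
bot.move_ptp([450,-330,330],Q);print(T())
S=bot.camera("top");cv2.imwrite("pics/top7.png",cv2.resize(S[115:245,60:230,::-1],None,fx=4.5,fy=4.5,interpolation=2))
for k,c in CL.items():
    r,_=loccap("top",S,k,np.array(c),98); print(k,r.round(1),c)
E
```

```text
57.6
50 [618.4 281.9] (617.2, 279.3)
125 [615.8 141.2] (614.2, 139.3)
250 [478.  285.5] (477.3, 282.4)
500 [474.3 144.4] (474.2, 142.4)
```

View pics/top7.png

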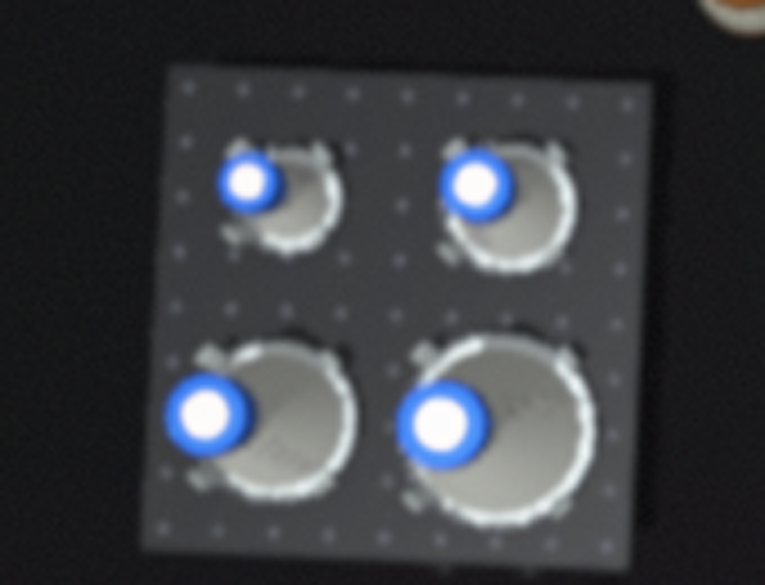

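All four flasks sit inside their own plate rims. The caps appear offset only because of camera perspective: the fitted positions agree with upright, seated flasks to within about 3 mm. Handing in.

```bash
python3 -c "
from plant import bot
print(bot.close_job())"
```

```text
the job is handed in; nothing more can be done
None
```

All four flasks (50, 125, 250 and 500) are standing upright in the clamps made for their sizes, and I handed the job in at about 58 s of the 122 s allowed. I lifted each one by its cap and lowered it in small steps. Contact came within 0.2 mm of the base-plate height each time, at about 2–3.5 N, before I released it.

- **Final checks:** the side and top views show every flask inside its prongs. Caps fitted from the top camera are within about 3 mm of where I placed them, close to the 2 mm calibration error. The pink flasks, bottle and beaker look unmoved by eye in the last pictures.
- **Checks that disagreed:** the side and top cameras differed by 3–4 mm on y for the flasks. My first clamp estimate was about 2–3 mm off, so I corrected it from close-up views before the first placing. The cap positions fitted from the last side picture were unusable because the arm and other caps overlapped them there; I relied on the top view instead.

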